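# Snap a lens retainer home in an optics cube with a pusher

## Robot

A 7-joint arm with a two-finger parallel gripper is mounted at the origin on the work surface. World frame = base frame: x ahead of the robot, y to its left, z up, the work surface at z = 0. Lengths are in m, angles in rad, forces in N, time in s.
With the tool pointing down it reaches from about 0.425 to 0.925 m from the base axis. Payload 6.8 kg.
Tool frame: the origin (TCP) lies between the finger pads; the fingertips stand 19 mm ahead of it and the grasp point (between the pads) is the TCP; z points along the fingers, y is the line along which they close (so a half turn about z gives the same grasp; the last joint's range is limited). The gripper opens to 85 mm and grips with 20 to 120 N. Pads are 22 mm wide; open, the fingers measure 114 mm over their backs; the gripper's body (76 mm by 85 mm) begins 54 mm behind the grasp point. The pads swing forward as they close: fully open they stand 13 mm farther back than shut.
Start: joints at [-1.391, 0.477, 0.022, 1.555, -0.011, 1.109, -0.083], TCP at [0.192, 0.647, 0.25] pointing down, gripper open.
Joint ranges: [-2.96, 2.96], [-0.34, 2.1], [-1.41, 1.46], [0.24, 2.44], [-1.37, 4.51], [0.17, 1.92], [-2.96, 2.96]. Speed limits (rad/s): [2.39, 2.39, 3.14, 3.14, 3.14, 3.14, 3.14].

## Interface

Orientations are given as [roll, pitch, yaw] about the fixed x, y, z axes, in that order (R = Rz(yaw) Ry(pitch) Rx(roll)).
In Python, from cell import ctrl, imaging gives the robot as it stands.
- The arm moves only by the tool carry_out, never from a script. Its argument "increments" is a list of rows, each an object of numbers: "rx", "ry", "rz": the turn, a rotation vector about the tool's x, y, z normalised to -1 to 1, where 1 is pi/4 rad; "dx", "dy", "dz": the shift along the tool's x, y, z normalised to -1 to 1, where 1 is 400 mm; "gripper": the closure, from -1 (fully open) to 1 (shut). In form: [{"rx": .., "ry": .., "rz": .., "dx": .., "dy": .., "dz": .., "gripper": ..}, ...]. A call has 1 to 10 rows; each row is the pose to reach, as a shift and turn from the pose commanded when the call began, along the tool's axes at that moment; what a row does not reach only later rows make up. A row lasts 1/12 s, in which the tool goes at most 41.7 mm and 7.16 degrees, less where a joint would pass 70% of its speed; a pose out of reach is approached as far as the arm can. A call with a number of a shift or a turn outside -1 to 1 is refused whole. A call with a gripper value outside its range is refused whole. The fingers move at their own pace and stop on an object; "squeeze" is the grip in N (left out, the last holds). Time passes only in rows, so rows that repeat a pose let the fingers close. It gives the time, the measured TCP pose, the force, the opening and the grip force at its end, in the units of the state.
- ctrl.state(): the state, without advancing time (a new reading comes with each control period).
- imaging.snapshot(name): name is "side" or "top"; returns a dict with "img" (420x560x3 uint8, red, green, blue), "depth" (420x560 float32, m along the optical axis (not along the pixel's ray), 0 where there is no reading), "camera_matrix" (3x3 intrinsics, pixels), "position" and "orientation" of the camera in the world. Camera axes: x right, y up, looking along -z (the intrinsics and any distortion apply to the point x, -y, -z); pixel columns grow to the right and rows downward; lengths in m; the calibration is good to about 2 mm. A picture is of the moment at which its call begins.
- ctrl.hand_in(): hands the job in; it is judged then, once.
Trained networks look in the newest picture that a camera, given by its name, has taken for a name from the list of things; names that differ only in an ending like _2 or _b are one class to them, and where a whole thing is asked for, a point or a joint stands for the part that bears it (a point fixed in the world has none). Each returns a list of dicts, best first, with "score" (0 to 1); they miss things now and then, are a little off and sometimes report something else, mostly with a low value. They report only what shows in the picture. A call takes as long as a camera call. They do not tell look-alikes from the thing itself.
- imaging.find_in(label, camera): "position" ([column, row] in pixels, amid what is visible of it).
- imaging.mark_of(label, camera): "position" ([column, row] in pixels: a listed point, or the origin of a listed thing).
The state is a dict: "time": time; "qpos": joint angles; "dq": joint speeds; "joint_efforts": joint torques, N m; "position": TCP position; "tcp_rot": TCP orientation; "contact_force": force on the tool from outside, world axes, zero at the start; "wrist_torque": the same for the moment, N m; "grip_width": finger opening in m; "grip_force": force on a finger pad.
Only numpy, scipy, OpenCV 4.12 (cv2) and the standard library are available. Lean on these libraries where they do the work, as an engineer would, in place of code of your own. Each camera call takes 0.05 s, during which the arm holds its last target. There are 200 camera calls.

## Task

The orange lens retainer is only loosely started in the top of one black optics cube. Take the pusher from its blue dish, press the retainer straight down with the pusher's foot until it snaps fully home, keep about 15 N on it there for half a second (never more than 25 N, or the lens cracks), then stand the pusher back upright in its dish and let go. Do not touch the retainer with the gripper, and leave the other cubes and the parts on the board where they are.

Things in the scene. Friction and masses are not known exactly. Their poses are not given: they have to be found in the camera images.
- cube_top (a point): centre of the top face of the target cube: black open frame, 60 x 60 x 60 mm, bolted to the breadboard (board top z = 12 mm, this point z = 72 mm). The hole in its top is 41 mm across, with four spring catches inside. Round it an aluminium seat ring (55 mm across) is screwed to stand 0 to 2.5 mm proud of the top face, differently each time and not measured; it is rigid in use; z up
- retainer_top (a point): centre of the upper rim of the orange retainer, z up: a flange 48 mm across, 3 mm thick, and on it a raised rim 3 mm high (outside 44 mm, inside 30 mm across) round a sunken green lens. It starts resting on the catches, this point about 17 mm above the cube's top face; fully home the flange lies flat on the seat ring (a rigid stop), this point then 6 mm above the ring, 6 to 8.5 mm above the top face
- retainer: the same retainer (30 g, loose); origin at the lower end of its barrel, 30 mm below the rim. The barrel has a snap bead 40 mm across. Pushing the bead over the catches takes about 10 to 14 N while moving (less when standing still), rising over the first 5.5 mm of travel; after about 7 mm it snaps the rest of the way down onto the seat ring by itself
- pusher_mid (a point): centre of the pusher's handle. The pusher stands upright: a rigid square aluminium handle 24 x 24 mm, 70 mm tall, on a round white foot 38 mm across and 10 mm tall; 80 mm tall in all, about 0.16 kg. This point is 45 mm above the flat underside of the foot and 35 mm below the handle's top; x and y are the normals of the handle's flat sides, z up along it
- pusher: the same pusher; origin at the centre of the foot's underside
- dish: round blue dish, fixed to the breadboard, 76 mm across, inside 68 mm across, wall 14 mm tall, floor 5 mm thick; origin at the centre of its underside (z = 12 mm). The pusher starts standing in its middle
- cube_done: black 60 mm cube module whose orange lens retainer is already home (so 66 mm tall over all); loose, a bystander; origin at the centre of its underside
- cube_empty: black 60 mm cube module with an empty hole in its top; loose, a bystander; origin at the centre of its underside
- screwdriver: red-handled screwdriver, 160 mm long, lying at the far edge of the breadboard, a bystander
- tube: upright black lens tube, 31 mm across, 55 mm tall, a bystander; origin at the centre of its underside
- post: upright steel post, 25 mm across, 75 mm tall, a bystander; origin at the centre of its underside
- spacer: aluminium spacer ring lying flat, 40 mm across, 10 mm tall, a bystander; origin at the centre of its underside
Not all that is in view belongs to the job. What is meant by the pusher is not brown, and is the larger of those in its own colour.

How it is judged:
By the outcome, as a careful person would: the job done as asked, in the order asked, and still so for the second after the job is handed in, with the robot touching nothing.
It also fails if it takes over 61 s, if anything falls off the work surface, if the arm or the gripper's body presses on something with over 40 N, if the wrist force passes 120 N, or if a joint passes its speed limit or range.

## Working session

There is one attempt and no reset: what is moved stays moved. The work goes in short steps, Python scripts to look and compute and a tool call to move; the robot and the scene stay as the last step left them, time stands still between calls to the robot, and variables do not carry over. Pictures are saved under pics/ and viewed, at most 10 in all, crops included, and the job is handed in when it is done.

Besides the shell and the picture viewer there is one more tool, called after ">>>" as a command line: name --argument value ..., lists and objects as JSON in quotes. carry_out: Moves the arm, as the interface text tells. Its arguments: {"type":"object","properties":{"increments":{"type":"array","items":{"type":"object","properties":{"rx":{"type":"number"},"ry":{"type":"number"},"rz":{"type":"number"},"dx":{"type":"number"},"dy":{"type":"number"},"dz":{"type":"number"},"gripper":{"type":"number"}}}},"squeeze":{"type":"number"}},"required":["increments"]}

```bash
mkdir -p pics; ls; cat > h.py <<'E'
import numpy as np, cv2
from cell import ctrl, imaging
from scipy.spatial.transform import Rotation as R
def rot(o):
    o=np.array(o); 
    if o.shape==(3,3): return o
    return R.from_euler('xyz',o).as_matrix() if o.size==3 else R.from_quat(o).as_matrix()
def ray(s,p):
    K=np.array(s['camera_matrix']); d=np.linalg.inv(K)@[p[0],p[1],1.]
    return np.array(s['position']), rot(s['orientation'])@[d[0],-d[1],-d[2]]
def pt(s,p):
    c,d=ray(s,p); z=s['depth'][int(round(p[1])),int(round(p[0]))]; return c+d*z
def atz(s,p,z):
    c,d=ray(s,p); return c+d*(z-c[2])/d[2]
E
python3 - <<'E'
from h import *
print(ctrl.state())
for n in("side","top"):
    s=imaging.snapshot(n); cv2.imwrite(f"pics/{n}0.png",s['img'][:,:,::-1])
    print(n,{k:v for k,v in s.items() if k not in('img','depth')})
    for l in("cube_top","retainer_top","pusher_mid","dish","cube_done","cube_empty"):
        for r in imaging.mark_of(l,n)[:4]: print(l,np.round(r['position'],1),round(r['score'],2),np.round(pt(s,np.clip(r['position'],0,[559,419])),3))
E
```

```text
pics
{'time': 0.0, 'qpos': array([-1.3911314 ,  0.47778569,  0.02238674,  1.55643313, -0.01149832,
        1.10927462, -0.08309471]), 'dq': array([-0.00015415, -0.00070191, -0.000659  ,  0.00027266, -0.00153685,
        0.00016492, -0.00036634]), 'joint_efforts': array([-3.84055802e-04, -5.96436954e+01,  1.60756007e+00, -2.81199986e+01,
        1.24858349e-02,  9.02235130e-03, -1.86666426e-05]), 'position': array([0.19145704, 0.64671613, 0.24934399]), 'tcp_rot': array([-3.13982734e+00,  1.53920899e-04,  2.85381394e+00]), 'contact_force': array([ 0.39746552, -0.13021575, -0.37714741]), 'wrist_torque': array([-0.00169452,  0.039962  , -0.00761666]), 'grip_force': 0.0, 'grip_width': 0.08538575427750597}
side {'camera_matrix': array([[450.69855442,   0.        , 273.43037936],
       [  0.        , 450.69855442, 210.09871302],
       [  0.        ,   0.        ,   1.        ]]), 'position': array([0.31756748, 0.66880786, 0.84527702]), 'orientation': array([ 0.7666815 , -0.00534756, -2.79801709])}
cube_top [324.6 157.9] 0.83 [ 0.5   -0.258  0.077]
retainer_top [326.9 156.3] 0.74 [ 0.494 -
[... 656 characters left out ...]
rray([0.31475505, 0.01386612, 1.22312154]), 'orientation': array([ 0.19316913, -0.03038571, -1.55256024])}
cube_top [389.  226.8] 0.87 [ 0.499 -0.28   0.086]
cube_top [383.4 229.4] 0.53 [ 0.492 -0.265  0.087]
cube_top [228.6 160.7] 0.24 [0.686 0.14  0.008]
retainer_top [388.7 229.8] 0.74 [0.315 0.014 1.223]
pusher_mid [158.2 305.6] 0.7 [0.293 0.294 0.055]
pusher_mid [230.2 203.7] 0.61 [0.548 0.123 0.092]
pusher_mid [173.  112.2] 0.6 [0.794 0.285 0.078]
dish [235.7 203.9] 0.94 [0.551 0.111 0.075]
cube_done [233.7 206.3] 0.73 [0.544 0.115 0.078]
cube_done [314.7 217.5] 0.65 [ 0.52  -0.092  0.078]
cube_done [279.  154.1] 0.62 [0.703 0.002 0.026]
cube_empty [187.3 194.8] 0.63 [0.584 0.246 0.02 ]
```

View pics/side0.png

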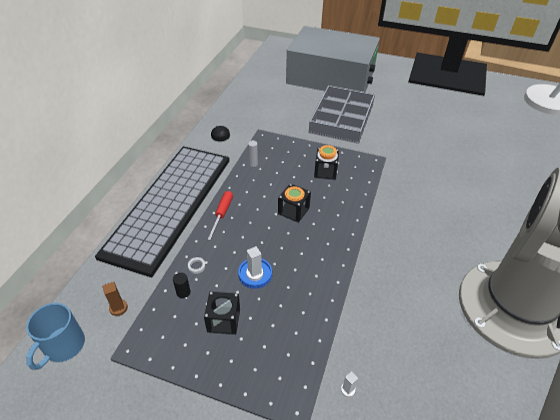

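View pics/top0.png

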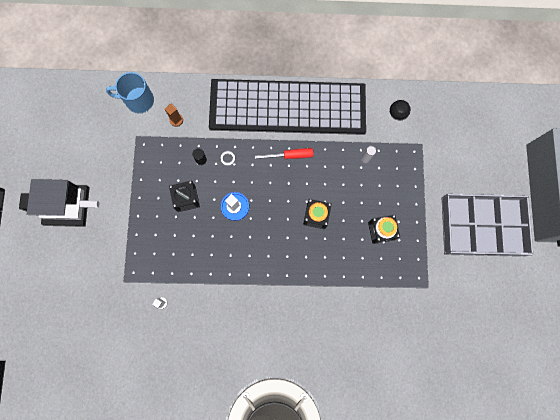

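The side view shows the large white/aluminium pusher in the blue dish at (255,270). The small decoy is at (350,385) and the brown one at (115,298). The target cube, with its retainer standing high on a white ring, is at (327,158), and cube_done is at (294,200). In the top view the pusher is at (233,203) and the target at (386,228).

```bash
cat >> h.py <<'E'
def cloud(s):
    v,u=np.mgrid[0:420,0:560]; K=np.array(s['camera_matrix']); d=np.stack([(u-K[0,2])/K[0,0],-(v-K[1,2])/K[1,1],-np.ones(u.shape)],-1)
    return (d*s['depth'][...,None])@rot(s['orientation']).T+np.array(s['position'])
E
python3 - <<'E'
from h import *
def tri(a,pa,b,pb):
    (c1,d1),(c2,d2)=ray(a,pa),ray(b,pb)
    t=np.linalg.lstsq(np.stack([d1,-d2],1),c2-c1,rcond=None)[0]; p,q=c1+d1*t[0],c2+d2*t[1]
    return (p+q)/2,np.linalg.norm(p-q)
S={n:imaging.snapshot(n) for n in("side","top")}
for l,a,b in(("pusher_mid",(254.2,265.2),(230.2,203.7)),("retainer_top",(326,155),(388.7,229.8)),("cube_top",(324.6,157.9),(389,226.8)),("dish",(255.7,272.1),(235.7,203.9))): print(l,tri(S['side'],a,S['top'],b))
for n,s in S.items():
    c=cloud(s); im=s['img'].astype(int); ok=s['depth']>0
    near=lambda x,y,r:ok&(np.hypot(c[...,0]-x,c[...,1]-y)<r)
    m=near(.548,.127,.05)
    print(n,'pusher z',np.percentile(c[m][:,2],[50,90,95,99,100]).round(4))
    t=m&(c[...,2]>.088); p=c[t]; 
    if len(p)>4: print(' handle top',len(p),p.mean(0).round(4),cv2.minAreaRect((p[:,:2]*1000).astype(np.float32)))
    blue=m&(im[...,2]>im[...,0]+60); p=c[blue]; print(' dish',len(p),p.mean(0),cv2.minEnclosingCircle((p[:,:2]*1000).astype(np.float32)))
    m=near(.496,-.265,.05)
    org=m&(im[...,0]>im[...,2]+60)&(im[...,0]>im[...,1]+30); p=c[org]; print(' orange',len(p),p.mean(0),cv2.minEnclosingCircle((p[:,:2]*1000).astype(np.float32)),np.percentile(p[:,2],[5,50,90]))
    r=cv2.fitEllipse(np.argwhere(org)[:,::-1].astype(np.float32)); print('  px',r, atz(s,r[0],.089))
    dk=m&(im.max(-1)<60)&(c[...,2]>.02); p=c[dk]; print(' dark',cv2.minAreaRect((p[:,:2]*1000).astype(np.float32)))
    x0,y0=((215,230) if n=='side' else (195,165)); a=s['img'][y0:y0+70,x0:x0+75]
    x0,y0=((290,120) if n=='side' else (350,195)); b=s['img'][y0:y0+70,x0:x0+75]
    S[n]['crop']=cv2.resize(np.hstack([a,b]),None,fx=5,fy=4,interpolation=cv2.INTER_CUBIC)
cv2.imwrite('pics/c.png',np.vstack([S['side']['crop'],S['top']['crop']])[:,:,::-1])
E
```

```text
pusher_mid (array([0.55278644, 0.12581458, 0.06086311]), np.float64(0.002476188099073884))
retainer_top (array([ 0.49818658, -0.2840326 ,  0.0661481 ]), np.float64(0.007655533823399779))
cube_top (array([ 0.50527827, -0.28903526,  0.05120126]), np.float64(0.0013652363214234104))
dish (array([0.55776264, 0.11463239, 0.02066956]), np.float64(0.008604022243353247))
side pusher z [0.0167 0.0805 0.0953 0.0976 0.0991]
 handle top 130 [0.5541 0.1211 0.0952] ((554.6263427734375, 119.60785675048828), (24.45939064025879, 26.07741928100586), 46.68159866333008)
 dish 512 [0.55148923 0.12258973 0.01962407] ((552.5930786132812, 115.09032440185547), 40.27696228027344)
 orange 135 [ 0.49692025 -0.27158414  0.08548751] ((500.7530212402344, -277.7733459472656), 28.766067504882812) [0.07399851 0.08702971 0.08957104]
  px ((327.46356201171875, 151.56092834472656), (11.572659492492676, 15.163680076599121), 93.51152801513672) [ 0.49676893 -0.2717004   0.089     ]
 dark ((497.52166748046875, -273.5264587402344), (59.82932662963867, 59.48596954345703), 12.225390434265137)
top pusher z [0.0161 0.0778 0.0959 0.0995 0.1014]
 handle top 99 [0.555  0.1208 0.096 ] ((555.1719360351562, 120.83892822265625), (24.625343322753906, 23.26429557800293), 46.3767204284668)
 dish 444 [0.55411179 0.11637478 0.01958927] ((557.7301025390625, 119.42607879638672), 40.97772979736328)
 orange 181 [ 0.50011129 -0.27526687  0.08618449] ((502.2467346191406, -276.7857360839844), 27.156246185302734) [0.07387484 0.0870306  0.09057072]
  px ((387.2549133300781, 226.25668334960938), (15.873847961425781, 16.675933837890625), 11.04160213470459) [ 0.49975473 -0.27488428  0.089     ]
 dark ((498.5687255859375, -276.09783935546875), (59.87588882446289, 62.3013916015625), 10.553868293762207)
```

View pics/c.png

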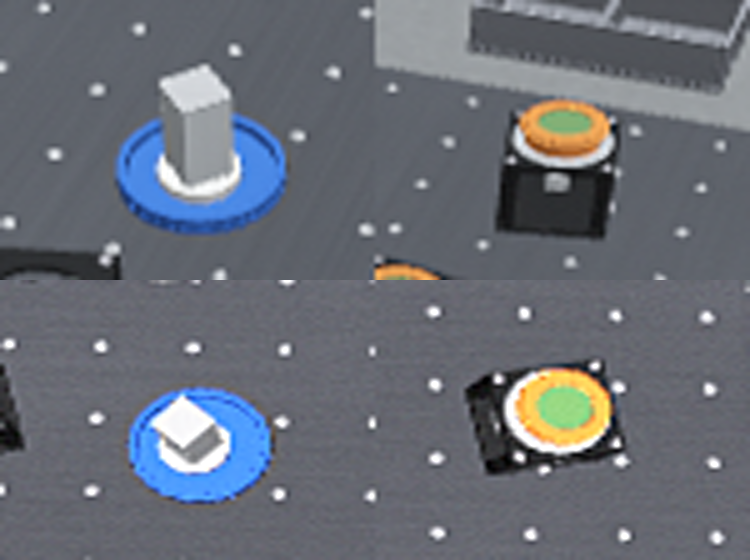

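The crop shows the pusher upright with its handle turned about 46°, and the orange retainer level above the white seat ring. Estimates: pusher (0.555, 0.120), retainer (0.498, -0.274).

```bash
cat >> h.py <<'E'
def go(x,y,z,yaw=None):
    s=ctrl.state(); A=rot(s['tcp_rot']); yaw=s['tcp_rot'][2] if yaw is None else yaw
    d=A.T@(np.array([x,y,z])-s['position'])/.4; w=R.from_matrix(A.T@rot([np.pi,0,yaw])).as_rotvec()/(np.pi/4)
    print('d',d.round(4),'r',w.round(4),'F',s['contact_force'].round(2),'t',s['time'],'w',s['grip_width'],s['position'].round(4))
E
python3 -c "
from h import *
go(.555,.120,.2,2.382)"
```

```text
d [-1.2453 -1.006   0.1257] r [ 1.000e-04 -0.000e+00  6.007e-01] F [-0.99 -0.48  0.25] t 0.8 w 0.08522600400057871 [0.1916 0.6473 0.2503]
```

>>> carry_out --increments '[{"dx": -0.8,"dy": -0.65,"dz": 0.05,"rz": 0.4,"gripper": -1},{"dx": -0.8,"dy": -0.65,"dz": 0.05,"rz": 0.4,"gripper": -1},{"dx": -0.8,"dy": -0.65,"dz": 0.05,"rz": 0.4,"gripper": -1},{"dx": -0.8,"dy": -0.65,"dz": 0.05,"rz": 0.4,"gripper": -1},{"dx": -0.8,"dy": -0.65,"dz": 0.05,"rz": 0.4,"gripper": -1},{"dx": -0.8,"dy": -0.65,"dz": 0.05,"rz": 0.4,"gripper": -1},{"dx": -0.8,"dy": -0.65,"dz": 0.05,"rz": 0.4,"gripper": -1},{"dx": -0.8,"dy": -0.65,"dz": 0.05,"rz": 0.4,"gripper": -1},{"dx": -0.8,"dy": -0.65,"dz": 0.05,"rz": 0.4,"gripper": -1},{"dx": -0.8,"dy": -0.65,"dz": 0.05,"rz": 0.4,"gripper": -1}]'

```text
validation failed for argument at $.in...
```

```bash
python3 -c "
from h import *
go(.555,.120,.16,2.382)"
```

```text
d [-1.2453 -1.006   0.2257] r [ 1.000e-04 -0.000e+00  6.007e-01] F [-0.99 -0.48  0.25] t 0.8 w 0.08522600400057871 [0.1916 0.6473 0.2503]
```

>>> carry_out --increments '[{"rx": 0.0,"ry": 0.0,"rz": 0.4,"dx": -0.8,"dy": -0.65,"dz": 0.05,"gripper": -1.0},{"rx": 0.0,"ry": 0.0,"rz": 0.4,"dx": -0.8,"dy": -0.65,"dz": 0.05,"gripper": -1.0},{"rx": 0.0,"ry": 0.0,"rz": 0.4,"dx": -0.8,"dy": -0.65,"dz": 0.05,"gripper": -1.0},{"rx": 0.0,"ry": 0.0,"rz": 0.4,"dx": -0.8,"dy": -0.65,"dz": 0.05,"gripper": -1.0},{"rx": 0.0,"ry": 0.0,"rz": 0.4,"dx": -0.8,"dy": -0.65,"dz": 0.05,"gripper": -1.0},{"rx": 0.0,"ry": 0.0,"rz": 0.4,"dx": -0.8,"dy": -0.65,"dz": 0.05,"gripper": -1.0},{"rx": 0.0,"ry": 0.0,"rz": 0.4,"dx": -0.8,"dy": -0.65,"dz": 0.05,"gripper": -1.0},{"rx": 0.0,"ry": 0.0,"rz": 0.4,"dx": -0.8,"dy": -0.65,"dz": 0.05,"gripper": -1.0},{"rx": 0.0,"ry": 0.0,"rz": 0.4,"dx": -0.8,"dy": -0.65,"dz": 0.05,"gripper": -1.0},{"rx": 0.0,"ry": 0.0,"rz": 0.4,"dx": -0.8,"dy": -0.65,"dz": 0.05,"gripper": -1.0}]'

```text
time: 1.63
position: [0.4258, 0.3047, 0.2306]
tcp_rot: [3.141, 0.0, 2.539]
contact_force: [0.8, 0.0, 0.1]
grip_width: 0.0855
grip_force: 0.0
```

```bash
python3 -c "
from h import *
go(.555,.120,.14,2.382)"
```

```text
d [-0.5278 -0.1974  0.2265] r [0.0008 0.0003 0.1995] F [0.79 0.01 0.08] t 1.6333 w 0.08554225690619792 [0.4258 0.3047 0.2306]
```

>>> carry_out --increments '[{"rx": 0.0,"ry": 0.0,"rz": 0.2,"dx": -0.528,"dy": -0.197,"dz": 0.226,"gripper": -1.0},{"rx": 0.0,"ry": 0.0,"rz": 0.2,"dx": -0.528,"dy": -0.197,"dz": 0.226,"gripper": -1.0},{"rx": 0.0,"ry": 0.0,"rz": 0.2,"dx": -0.528,"dy": -0.197,"dz": 0.226,"gripper": -1.0},{"rx": 0.0,"ry": 0.0,"rz": 0.2,"dx": -0.528,"dy": -0.197,"dz": 0.226,"gripper": -1.0},{"rx": 0.0,"ry": 0.0,"rz": 0.2,"dx": -0.528,"dy": -0.197,"dz": 0.226,"gripper": -1.0},{"rx": 0.0,"ry": 0.0,"rz": 0.2,"dx": -0.528,"dy": -0.197,"dz": 0.226,"gripper": -1.0},{"rx": 0.0,"ry": 0.0,"rz": 0.2,"dx": -0.528,"dy": -0.197,"dz": 0.226,"gripper": -1.0},{"rx": 0.0,"ry": 0.0,"rz": 0.2,"dx": -0.528,"dy": -0.197,"dz": 0.226,"gripper": -1.0}]'

```text
time: 2.3
position: [0.5546, 0.12, 0.1392]
tcp_rot: [-3.14, 0.0, 2.378]
contact_force: [-0.5, 1.1, -0.6]
grip_width: 0.0852
grip_force: 0.0
```

```bash
python3 -c "
from h import *
s=imaging.snapshot('side'); cv2.imwrite('pics/g1.png',cv2.resize(s['img'][190:310,180:340],None,fx=4,fy=4)[:,:,::-1])
go(.555,.120,.064,2.382)"
```

```text
d [-0.0055 -0.0025  0.1892] r [-0.0005 -0.0005 -0.0012] F [-0.17  0.68  0.14] t 2.35 w 0.08547438644653649 [0.5541 0.1222 0.1397]
```

View pics/g1.png

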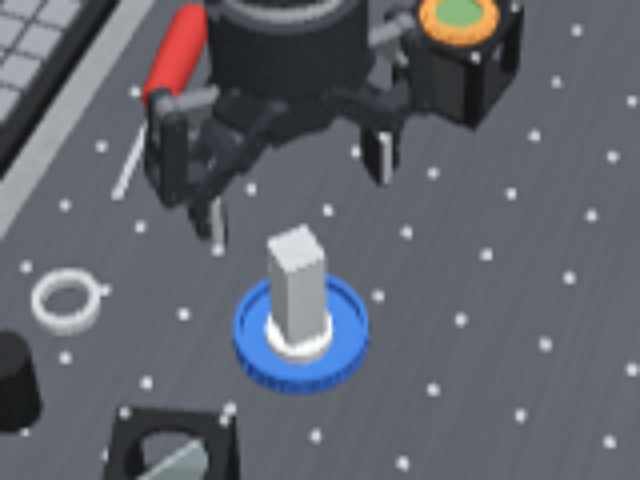

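The open gripper straddles the pusher, with the fingers either side of the handle's flats. Next I descend and grip.

>>> carry_out --increments '[{"rx": 0.0,"ry": 0.0,"rz": 0.0,"dx": 0.0,"dy": 0.0,"dz": 0.1,"gripper": -1.0},{"rx": 0.0,"ry": 0.0,"rz": 0.0,"dx": 0.0,"dy": 0.0,"dz": 0.15,"gripper": -1.0},{"rx": 0.0,"ry": 0.0,"rz": 0.0,"dx": 0.0,"dy": 0.0,"dz": 0.188,"gripper": -1.0},{"rx": 0.0,"ry": 0.0,"rz": 0.0,"dx": 0.0,"dy": 0.0,"dz": 0.188,"gripper": -1.0},{"rx": 0.0,"ry": 0.0,"rz": 0.0,"dx": 0.0,"dy": 0.0,"dz": 0.188,"gripper": 1.0},{"rx": 0.0,"ry": 0.0,"rz": 0.0,"dx": 0.0,"dy": 0.0,"dz": 0.188,"gripper": 1.0},{"rx": 0.0,"ry": 0.0,"rz": 0.0,"dx": 0.0,"dy": 0.0,"dz": 0.188,"gripper": 1.0},{"rx": 0.0,"ry": 0.0,"rz": 0.0,"dx": 0.0,"dy": 0.0,"dz": 0.188,"gripper": 1.0},{"rx": 0.0,"ry": 0.0,"rz": 0.0,"dx": 0.0,"dy": 0.0,"dz": 0.188,"gripper": 1.0},{"rx": 0.0,"ry": 0.0,"rz": 0.0,"dx": 0.0,"dy": 0.0,"dz": 0.188,"gripper": 1.0}]' --squeeze 60

```text
time: 3.18
position: [0.5546, 0.1229, 0.0657]
tcp_rot: [3.14, 0.0, 2.383]
contact_force: [-1.5, 0.5, 6.3]
grip_width: 0.0229
grip_force: 59.2
```

>>> carry_out --increments '[{"rx": 0.0,"ry": 0.0,"rz": 0.0,"dx": 0.0,"dy": 0.0,"dz": 0.0,"gripper": 1.0},{"rx": 0.0,"ry": 0.0,"rz": 0.0,"dx": 0.0,"dy": 0.0,"dz": 0.0,"gripper": 1.0},{"rx": 0.0,"ry": 0.0,"rz": 0.0,"dx": 0.0,"dy": 0.0,"dz": 0.0,"gripper": 1.0}]' --squeeze 100

```text
time: 3.43
position: [0.5546, 0.1229, 0.0658]
tcp_rot: [3.14, 0.0, 2.383]
contact_force: [-1.4, 0.5, 7.6]
grip_width: 0.0231
grip_force: 97.4
```

>>> carry_out --increments '[{"rx": 0.0,"ry": 0.0,"rz": 0.0,"dx": 0.0,"dy": 0.0,"dz": -0.02,"gripper": 1.0},{"rx": 0.0,"ry": 0.0,"rz": 0.0,"dx": 0.0,"dy": 0.0,"dz": -0.1,"gripper": 1.0},{"rx": 0.0,"ry": 0.0,"rz": 0.0,"dx": 0.0,"dy": 0.0,"dz": -0.2,"gripper": 1.0},{"rx": 0.0,"ry": 0.0,"rz": 0.0,"dx": 0.0,"dy": 0.0,"dz": -0.3,"gripper": 1.0},{"rx": 0.0,"ry": 0.0,"rz": 0.0,"dx": 0.0,"dy": 0.0,"dz": -0.3,"gripper": 1.0},{"rx": 0.0,"ry": 0.0,"rz": 0.0,"dx": 0.0,"dy": 0.0,"dz": -0.3,"gripper": 1.0},{"rx": 0.0,"ry": 0.0,"rz": 0.0,"dx": 0.0,"dy": 0.0,"dz": -0.3,"gripper": 1.0}]'

```text
time: 4.02
position: [0.5534, 0.1225, 0.1845]
tcp_rot: [-3.141, -0.001, 2.383]
contact_force: [-0.1, 0.4, -2.2]
grip_width: 0.0233
grip_force: 98.2
```

```bash
python3 -c "
from h import *
s=imaging.snapshot('side'); a=s
imaging.mark_of('pusher_mid','side')
for l in('pusher','pusher_mid'):
  for r in imaging.mark_of(l,'side')[:3]: print(l,r,pt(s,r['position']))
cv2.imwrite('pics/g2.png',cv2.resize(s['img'][170:300,170:350],None,fx=4,fy=4)[:,:,::-1])
c=cloud(s); im=s['img'].astype(int)
m=(np.hypot(c[...,0]-.555,c[...,1]-.121)<.06)&(s['depth']>0)&(c[...,2]<.2)
blue=m&(im[...,2]>im[...,0]+60); p=c[blue]
print(len(p),cv2.minEnclosingCircle((p[:,:2]*1000).astype(np.float32)))
w=m&(im.min(-1)>150)&(c[...,2]>.06); p=c[w]; print(len(p),p.mean(0),p.min(0),p.max(0))
go(.498,-.274,.19,2.382)"
```

```text
pusher {'position': [346.7, 391.9], 'score': 0.86} [0.29898021 0.30472662 0.01135117]
pusher {'position': [255.7, 238.5], 'score': 0.56} [0.54585518 0.12567341 0.1519417 ]
pusher_mid {'position': [114.3, 293.8], 'score': 0.86} [0.78960697 0.29444269 0.0680412 ]
pusher_mid {'position': [250.6, 226.5], 'score': 0.82} [0.55248026 0.13326887 0.1935797 ]
pusher_mid {'position': [347.6, 384.7], 'score': 0.67} [0.30111577 0.30451696 0.04130354]
857 ((557.029296875, 109.70165252685547), 45.695335388183594)
271 [0.54732869 0.12762394 0.16244047] [0.53464056 0.10567806 0.13733791] [0.57130978 0.1397824  0.19972366]
d [-0.582  -0.8135 -0.0155] r [-0.0036 -0.0017  0.0007] F [-0.07  0.36 -1.78] t 4.2167 w 0.022990886487360546 [0.553  0.1223 0.1832]
```

View pics/g2.png

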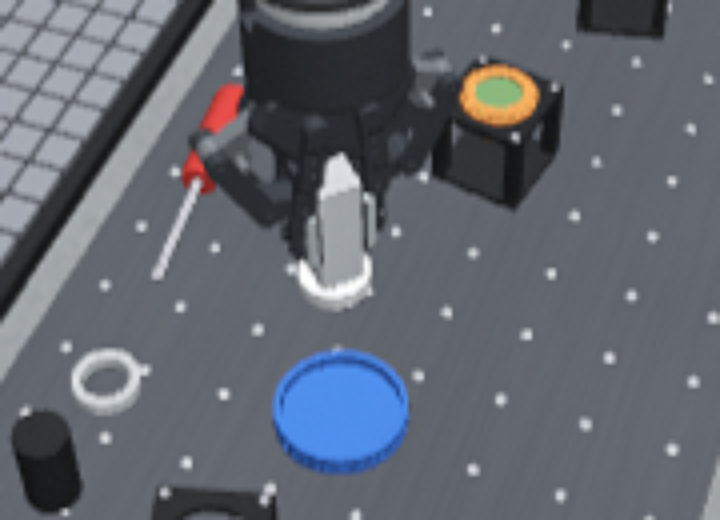

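The pusher is held upright at about (337,225) in the crop, over the empty blue dish at (341,410). The foot's underside is about 48.5 mm below the TCP. Now I carry it over to the target.

>>> carry_out --increments '[{"rx": 0.0,"ry": 0.0,"rz": 0.0,"dx": -0.07,"dy": -0.1,"dz": -0.015,"gripper": 1.0},{"rx": 0.0,"ry": 0.0,"rz": 0.0,"dx": -0.58,"dy": -0.813,"dz": -0.015,"gripper": 1.0},{"rx": 0.0,"ry": 0.0,"rz": 0.0,"dx": -0.58,"dy": -0.813,"dz": -0.015,"gripper": 1.0},{"rx": 0.0,"ry": 0.0,"rz": 0.0,"dx": -0.58,"dy": -0.813,"dz": -0.015,"gripper": 1.0},{"rx": 0.0,"ry": 0.0,"rz": 0.0,"dx": -0.58,"dy": -0.813,"dz": -0.015,"gripper": 1.0},{"rx": 0.0,"ry": 0.0,"rz": 0.0,"dx": -0.58,"dy": -0.813,"dz": -0.015,"gripper": 1.0},{"rx": 0.0,"ry": 0.0,"rz": 0.0,"dx": -0.58,"dy": -0.813,"dz": -0.015,"gripper": 1.0},{"rx": 0.0,"ry": 0.0,"rz": 0.0,"dx": -0.58,"dy": -0.813,"dz": -0.015,"gripper": 1.0},{"rx": 0.0,"ry": 0.0,"rz": 0.0,"dx": -0.58,"dy": -0.813,"dz": -0.015,"gripper": 1.0},{"rx": 0.0,"ry": 0.0,"rz": 0.0,"dx": -0.58,"dy": -0.813,"dz": -0.015,"gripper": 1.0}]'

```text
time: 5.05
position: [0.4963, -0.2781, 0.19]
tcp_rot: [-3.139, 0.0, 2.378]
contact_force: [0.3, -1.2, -1.6]
grip_width: 0.0231
grip_force: 98.6
```

>>> carry_out --increments '[{"rx": 0.0,"ry": 0.0,"rz": 0.0,"dx": 0.0,"dy": 0.0,"dz": 0.0,"gripper": 1.0},{"rx": 0.0,"ry": 0.0,"rz": 0.0,"dx": 0.0,"dy": 0.0,"dz": 0.0,"gripper": 1.0},{"rx": 0.0,"ry": 0.0,"rz": 0.0,"dx": 0.0,"dy": 0.0,"dz": 0.0,"gripper": 1.0}]'

```text
time: 5.3
position: [0.4984, -0.2719, 0.1897]
tcp_rot: [-3.141, -0.002, 2.383]
contact_force: [0.1, 0.5, -2.0]
grip_width: 0.0226
grip_force: 98.6
```

```bash
python3 -c "
from h import *
go(.498,-.274,.15,2.382)"
```

```text
d [-0.003  -0.0045  0.0993] r [-0.0003 -0.0026  0.0014] F [ 0.09  0.49 -1.96] t 5.3 w 0.022631074192884442 [ 0.4984 -0.2719  0.1897]
```

>>> carry_out --increments '[{"rx": 0.0,"ry": 0.0,"rz": 0.0,"dx": -0.003,"dy": -0.004,"dz": 0.05,"gripper": 1.0},{"rx": 0.0,"ry": 0.0,"rz": 0.0,"dx": -0.003,"dy": -0.004,"dz": 0.1,"gripper": 1.0},{"rx": 0.0,"ry": 0.0,"rz": 0.0,"dx": -0.003,"dy": -0.004,"dz": 0.1,"gripper": 1.0},{"rx": 0.0,"ry": 0.0,"rz": 0.0,"dx": -0.003,"dy": -0.004,"dz": 0.1,"gripper": 1.0}]'

```text
time: 5.63
position: [0.4981, -0.2729, 0.1497]
tcp_rot: [-3.141, -0.003, 2.385]
contact_force: [-0.7, -0.7, -1.6]
grip_width: 0.023
grip_force: 98.5
```

```bash
python3 -c "
from h import *
go(.498,-.274,.14,2.382)
S={n:imaging.snapshot(n) for n in('side','top')}
a=S['side']['img'][100:200,265:405];b=S['top']['img'][180:280,315:455]
cv2.imwrite('pics/g3.png',cv2.resize(np.hstack([a,b]),(800,286),interpolation=cv2.INTER_CUBIC)[:,:,::-1])
for n,s in S.items():
  c=cloud(s);im=s['img'].astype(int);m=(np.hypot(c[...,0]-.498,c[...,1]+.274)<.045)&(s['depth']>0)&(c[...,2]<.2)
  w=m&(im.min(-1)>140)&(c[...,2]>.095)&(c[...,2]<.115); p=c[w]; print(n,len(p))
  if len(p): print(p.mean(0),p.min(0),p.max(0))
"
```

```text
d [-0.0019 -0.0022  0.0243] r [-0.0009 -0.0042  0.0039] F [-0.7  -0.67 -1.58] t 5.6333 w 0.023044787234579082 [ 0.4981 -0.2729  0.1497]
side 71
[ 0.49576909 -0.26551082  0.10946752] [ 0.48014614 -0.27866554  0.10084673] [ 0.51744856 -0.25447824  0.11480959]
top 49
[ 0.4918029  -0.26558111  0.11077427] [ 0.48187875 -0.28315973  0.10226409] [ 0.50888702 -0.25598137  0.11481992]
```

View pics/g3.png

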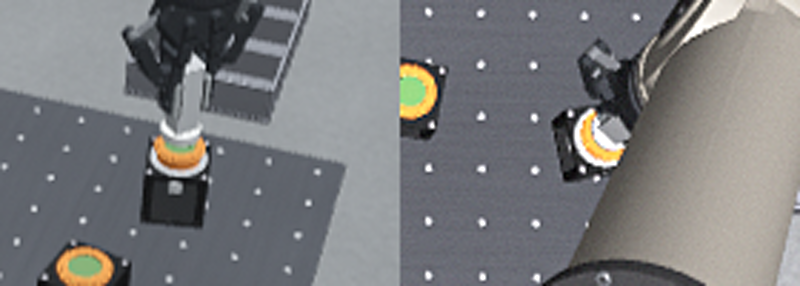

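The foot (side crop (181,130)) sits centred over the retainer (180,152). Its measured centre is about (0.499, -0.2735). Now a careful descent.

>>> carry_out --increments '[{"rx": 0.0,"ry": 0.0,"rz": 0.0,"dx": -0.001,"dy": -0.001,"dz": 0.01,"gripper": 1.0},{"rx": 0.0,"ry": 0.0,"rz": 0.0,"dx": -0.001,"dy": -0.001,"dz": 0.02,"gripper": 1.0},{"rx": 0.0,"ry": 0.0,"rz": 0.0,"dx": -0.001,"dy": -0.001,"dz": 0.0225,"gripper": 1.0},{"rx": 0.0,"ry": 0.0,"rz": 0.0,"dx": -0.001,"dy": -0.001,"dz": 0.025,"gripper": 1.0},{"rx": 0.0,"ry": 0.0,"rz": 0.0,"dx": -0.001,"dy": -0.001,"dz": 0.025,"gripper": 1.0}]'

```text
time: 6.15
position: [0.4983, -0.2756, 0.1406]
tcp_rot: [-3.142, -0.0, 2.382]
contact_force: [0.5, -0.2, -2.1]
grip_width: 0.0232
grip_force: 98.5
```

>>> carry_out --increments '[{"rx": 0.0,"ry": 0.0,"rz": 0.0,"dx": 0.0,"dy": 0.0,"dz": 0.0025,"gripper": 1.0},{"rx": 0.0,"ry": 0.0,"rz": 0.0,"dx": 0.0,"dy": 0.0,"dz": 0.005,"gripper": 1.0},{"rx": 0.0,"ry": 0.0,"rz": 0.0,"dx": 0.0,"dy": 0.0,"dz": 0.0075,"gripper": 1.0},{"rx": 0.0,"ry": 0.0,"rz": 0.0,"dx": 0.0,"dy": 0.0,"dz": 0.0075,"gripper": 1.0}]'

```text
time: 6.48
position: [0.4983, -0.2756, 0.1375]
tcp_rot: [-3.142, -0.0, 2.382]
contact_force: [0.5, 0.1, -2.2]
grip_width: 0.0226
grip_force: 98.5
```

>>> carry_out --increments '[{"rx": 0.0,"ry": 0.0,"rz": 0.0,"dx": 0.0,"dy": 0.0,"dz": 0.0025,"gripper": 1.0},{"rx": 0.0,"ry": 0.0,"rz": 0.0,"dx": 0.0,"dy": 0.0,"dz": 0.005,"gripper": 1.0},{"rx": 0.0,"ry": 0.0,"rz": 0.0,"dx": 0.0,"dy": 0.0,"dz": 0.005,"gripper": 1.0}]'

```text
time: 6.73
position: [0.4987, -0.2758, 0.1361]
tcp_rot: [3.141, 0.001, 2.382]
contact_force: [-0.8, 0.1, 2.6]
grip_width: 0.0227
grip_force: 99.0
```

>>> carry_out --increments '[{"rx": 0.0,"ry": 0.0,"rz": 0.0,"dx": 0.0,"dy": 0.0,"dz": 0.0025,"gripper": 1.0},{"rx": 0.0,"ry": 0.0,"rz": 0.0,"dx": 0.0,"dy": 0.0,"dz": 0.005,"gripper": 1.0},{"rx": 0.0,"ry": 0.0,"rz": 0.0,"dx": 0.0,"dy": 0.0,"dz": 0.005,"gripper": 1.0}]'

```text
time: 6.98
position: [0.4986, -0.2758, 0.1339]
tcp_rot: [3.141, 0.001, 2.382]
contact_force: [-0.3, -0.4, 1.4]
grip_width: 0.0227
grip_force: 98.9
```

>>> carry_out --increments '[{"rx": 0.0,"ry": 0.0,"rz": 0.0,"dx": 0.0,"dy": 0.0,"dz": 0.0025,"gripper": 1.0},{"rx": 0.0,"ry": 0.0,"rz": 0.0,"dx": 0.0,"dy": 0.0,"dz": 0.005,"gripper": 1.0}]'

```text
time: 7.15
position: [0.4985, -0.2757, 0.1318]
tcp_rot: [3.141, 0.0, 2.382]
contact_force: [0.8, 0.2, 0.5]
grip_width: 0.0226
grip_force: 98.8
```

>>> carry_out --increments '[{"rx": 0.0,"ry": 0.0,"rz": 0.0,"dx": 0.0,"dy": 0.0,"dz": 0.0025,"gripper": 1.0},{"rx": 0.0,"ry": 0.0,"rz": 0.0,"dx": 0.0,"dy": 0.0,"dz": 0.0025,"gripper": 1.0}]'

```text
time: 7.32
position: [0.4979, -0.2753, 0.13]
tcp_rot: [-3.141, -0.001, 2.383]
contact_force: [-0.1, 0.8, -1.7]
grip_width: 0.0229
grip_force: 98.8
```

>>> carry_out --increments '[{"rx": 0.0,"ry": 0.0,"rz": 0.0,"dx": 0.0,"dy": 0.0,"dz": 0.0025,"gripper": 1.0},{"rx": 0.0,"ry": 0.0,"rz": 0.0,"dx": 0.0,"dy": 0.0,"dz": 0.0025,"gripper": 1.0}]'

```text
time: 7.48
position: [0.498, -0.2753, 0.1291]
tcp_rot: [-3.141, -0.001, 2.383]
contact_force: [-0.4, 0.8, -2.4]
grip_width: 0.0226
grip_force: 98.8
```

>>> carry_out --increments '[{"rx": 0.0,"ry": 0.0,"rz": 0.0,"dx": 0.0,"dy": 0.0,"dz": 0.00125,"gripper": 1.0},{"rx": 0.0,"ry": 0.0,"rz": 0.0,"dx": 0.0,"dy": 0.0,"dz": 0.00125,"gripper": 1.0}]'

```text
time: 7.65
position: [0.4982, -0.2755, 0.129]
tcp_rot: [-3.141, -0.0, 2.382]
contact_force: [0.4, 0.4, -2.5]
grip_width: 0.0227
grip_force: 98.8
```

>>> carry_out --increments '[{"rx": 0.0,"ry": 0.0,"rz": 0.0,"dx": 0.0,"dy": 0.0,"dz": 0.00125,"gripper": 1.0},{"rx": 0.0,"ry": 0.0,"rz": 0.0,"dx": 0.0,"dy": 0.0,"dz": 0.00125,"gripper": 1.0}]'

```text
time: 7.82
position: [0.4984, -0.2756, 0.1287]
tcp_rot: [3.142, 0.0, 2.383]
contact_force: [-0.4, 0.2, -2.2]
grip_width: 0.0229
grip_force: 98.8
```

```bash
python3 -c "
from h import *
s=imaging.snapshot('side')
cv2.imwrite('pics/g4.png',cv2.resize(s['img'][120:190,285:375],None,fx=6,fy=6,interpolation=cv2.INTER_CUBIC)[:,:,::-1])
go(.498,-.275,.12)
"
```

```text
d [0.0017 0.0004 0.0217] r [ 0. -0. -0.] F [-0.58 -0.35 -1.6 ] t 7.8667 w 0.02272179449282811 [ 0.4984 -0.2756  0.1287]
```

View pics/g4.png

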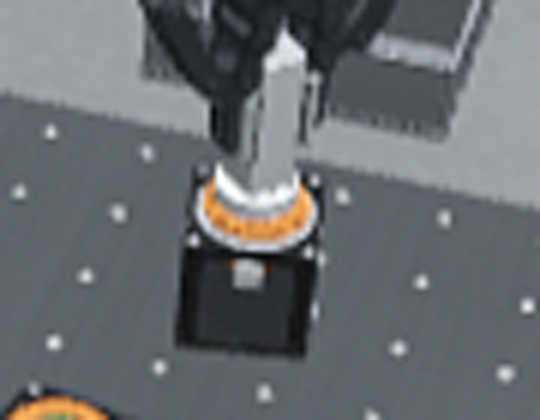

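The retainer now lies on the seat ring at about (258,212), level, with the foot just above it. I continue in 0.5 mm steps until contact with the stop.

>>> carry_out --increments '[{"rx": 0.0,"ry": 0.0,"rz": 0.0,"dx": 0.0,"dy": 0.0,"dz": 0.00125,"gripper": 1.0},{"rx": 0.0,"ry": 0.0,"rz": 0.0,"dx": 0.0,"dy": 0.0,"dz": 0.00125,"gripper": 1.0}]'

```text
time: 8.03
position: [0.4984, -0.2756, 0.1286]
tcp_rot: [3.141, 0.0, 2.382]
contact_force: [-1.6, 0.1, 3.1]
grip_width: 0.0228
grip_force: 99.2
```

>>> carry_out --increments '[{"rx": 0.0,"ry": 0.0,"rz": 0.0,"dx": 0.0,"dy": 0.0,"dz": 0.00125,"gripper": 1.0},{"rx": 0.0,"ry": 0.0,"rz": 0.0,"dx": 0.0,"dy": 0.0,"dz": 0.00125,"gripper": 1.0}]'

```text
time: 8.2
position: [0.4984, -0.2757, 0.1285]
tcp_rot: [3.141, 0.0, 2.382]
contact_force: [-3.0, 1.6, 8.4]
grip_width: 0.0233
grip_force: 99.8
```

>>> carry_out --increments '[{"rx": 0.0,"ry": 0.0,"rz": 0.0,"dx": 0.0,"dy": 0.0,"dz": 0.001,"gripper": 1.0},{"rx": 0.0,"ry": 0.0,"rz": 0.0,"dx": 0.0,"dy": 0.0,"dz": 0.001,"gripper": 1.0}]'

```text
time: 8.37
position: [0.4985, -0.2757, 0.1285]
tcp_rot: [3.141, 0.0, 2.382]
contact_force: [-5.3, 2.3, 11.9]
grip_width: 0.0229
grip_force: 100.1
```

>>> carry_out --increments '[{"rx": 0.0,"ry": 0.0,"rz": 0.0,"dx": 0.0,"dy": 0.0,"dz": 0.0003,"gripper": 1.0},{"rx": 0.0,"ry": 0.0,"rz": 0.0,"dx": 0.0,"dy": 0.0,"dz": 0.0003,"gripper": 1.0},{"rx": 0.0,"ry": 0.0,"rz": 0.0,"dx": 0.0,"dy": 0.0,"dz": 0.0003,"gripper": 1.0},{"rx": 0.0,"ry": 0.0,"rz": 0.0,"dx": 0.0,"dy": 0.0,"dz": 0.0003,"gripper": 1.0},{"rx": 0.0,"ry": 0.0,"rz": 0.0,"dx": 0.0,"dy": 0.0,"dz": 0.0003,"gripper": 1.0}]'

```text
time: 8.78
position: [0.4985, -0.2757, 0.1285]
tcp_rot: [3.141, 0.0, 2.382]
contact_force: [-3.7, 2.1, 12.9]
grip_width: 0.0227
grip_force: 100.1
```

>>> carry_out --increments '[{"rx": 0.0,"ry": 0.0,"rz": 0.0,"dx": 0.0,"dy": 0.0,"dz": 0.0,"gripper": 1.0},{"rx": 0.0,"ry": 0.0,"rz": 0.0,"dx": 0.0,"dy": 0.0,"dz": 0.0,"gripper": 1.0},{"rx": 0.0,"ry": 0.0,"rz": 0.0,"dx": 0.0,"dy": 0.0,"dz": 0.0,"gripper": 1.0},{"rx": 0.0,"ry": 0.0,"rz": 0.0,"dx": 0.0,"dy": 0.0,"dz": 0.0,"gripper": 1.0},{"rx": 0.0,"ry": 0.0,"rz": 0.0,"dx": 0.0,"dy": 0.0,"dz": 0.0,"gripper": 1.0},{"rx": 0.0,"ry": 0.0,"rz": 0.0,"dx": 0.0,"dy": 0.0,"dz": 0.0,"gripper": 1.0}]'

```text
time: 9.28
position: [0.4985, -0.2757, 0.1285]
tcp_rot: [3.141, 0.0, 2.382]
contact_force: [-4.8, 2.2, 12.8]
grip_width: 0.023
grip_force: 100.1
```

About 15 N was held for 0.9 s. Lifting off.

>>> carry_out --increments '[{"rx": 0.0,"ry": 0.0,"rz": 0.0,"dx": 0.0,"dy": 0.0,"dz": -0.005,"gripper": 1.0},{"rx": 0.0,"ry": 0.0,"rz": 0.0,"dx": 0.0,"dy": 0.0,"dz": -0.02,"gripper": 1.0},{"rx": 0.0,"ry": 0.0,"rz": 0.0,"dx": 0.0,"dy": 0.0,"dz": -0.08,"gripper": 1.0},{"rx": 0.0,"ry": 0.0,"rz": 0.0,"dx": 0.0,"dy": 0.0,"dz": -0.15,"gripper": 1.0},{"rx": 0.0,"ry": 0.0,"rz": 0.0,"dx": 0.0,"dy": 0.0,"dz": -0.15,"gripper": 1.0},{"rx": 0.0,"ry": 0.0,"rz": 0.0,"dx": 0.0,"dy": 0.0,"dz": -0.15,"gripper": 1.0}]'

```text
time: 9.78
position: [0.4994, -0.2761, 0.1887]
tcp_rot: [3.14, 0.003, 2.383]
contact_force: [0.0, 0.2, -2.1]
grip_width: 0.0231
grip_force: 98.5
```

```bash
python3 -c "
from h import *
go(.5545,.1205,.185,2.382)
for n in('side',):
  s=imaging.snapshot(n);c=cloud(s);im=s['img'].astype(int);m=(np.hypot(c[...,0]-.555,c[...,1]-.12)<.06)&(s['depth']>0)
  b=(m&(im[...,2]>im[...,0]+60)&(c[...,2]<.035)).astype(np.uint8); k=cv2.findContours(b,0,1)[0]; k=max(k,key=len); print(len(k),pt(s,cv2.fitEllipse(k)[0]),atz(s,cv2.fitEllipse(k)[0],.02))
  m=(np.hypot(c[...,0]-.498,c[...,1]+.274)<.04)&(im[...,0]>im[...,2]+60)&(im[...,0]>im[...,1]+30)&(c[...,2]>.06); print(np.percentile(c[m][:,2],[50,90]))
"
```

```text
d [0.5824 0.8142 0.0085] r [0.0019 0.0041 0.0007] F [ 0.03  0.22 -2.08] t 9.7833 w 0.02314553094738833 [ 0.4994 -0.2761  0.1887]
93 [0.55611451 0.11341984 0.01611383] [0.55499647 0.11602286 0.02      ]
[0.07831492 0.08089105]
```

>>> carry_out --increments '[{"rx": 0.0,"ry": 0.0,"rz": 0.0,"dx": 0.07,"dy": 0.1,"dz": 0.0,"gripper": 1.0},{"rx": 0.0,"ry": 0.0,"rz": 0.0,"dx": 0.582,"dy": 0.812,"dz": 0.0,"gripper": 1.0},{"rx": 0.0,"ry": 0.0,"rz": 0.0,"dx": 0.582,"dy": 0.812,"dz": 0.0,"gripper": 1.0},{"rx": 0.0,"ry": 0.0,"rz": 0.0,"dx": 0.582,"dy": 0.812,"dz": 0.0,"gripper": 1.0},{"rx": 0.0,"ry": 0.0,"rz": 0.0,"dx": 0.582,"dy": 0.812,"dz": 0.0,"gripper": 1.0},{"rx": 0.0,"ry": 0.0,"rz": 0.0,"dx": 0.582,"dy": 0.812,"dz": 0.0,"gripper": 1.0},{"rx": 0.0,"ry": 0.0,"rz": 0.0,"dx": 0.582,"dy": 0.812,"dz": 0.0,"gripper": 1.0},{"rx": 0.0,"ry": 0.0,"rz": 0.0,"dx": 0.582,"dy": 0.812,"dz": 0.0,"gripper": 1.0},{"rx": 0.0,"ry": 0.0,"rz": 0.0,"dx": 0.582,"dy": 0.812,"dz": 0.0,"gripper": 1.0},{"rx": 0.0,"ry": 0.0,"rz": 0.0,"dx": 0.582,"dy": 0.812,"dz": 0.0,"gripper": 1.0}]'

```text
time: 10.67
position: [0.552, 0.1261, 0.1857]
tcp_rot: [-3.141, -0.002, 2.388]
contact_force: [0.6, 0.4, -1.5]
grip_width: 0.0227
grip_force: 98.6
```

>>> carry_out --increments '[{"rx": 0.0,"ry": 0.0,"rz": 0.0,"dx": 0.0,"dy": 0.0,"dz": 0.0,"gripper": 1.0},{"rx": 0.0,"ry": 0.0,"rz": 0.0,"dx": 0.0,"dy": 0.0,"dz": 0.0,"gripper": 1.0},{"rx": 0.0,"ry": 0.0,"rz": 0.0,"dx": 0.0,"dy": 0.0,"dz": 0.0,"gripper": 1.0}]'

```text
time: 10.92
position: [0.5522, 0.1192, 0.186]
tcp_rot: [-3.139, -0.001, 2.382]
contact_force: [-0.2, -0.5, -1.6]
grip_width: 0.023
grip_force: 98.6
```

```bash
python3 -c "
from h import *
go(.5545,.1195,.070,2.382)"
```

```text
d [-0.0038  0.0053  0.2899] r [-0.0034 -0.0007  0.    ] F [-0.16 -0.48 -1.59] t 10.9167 w 0.02303059420363408 [0.5522 0.1192 0.186 ]
```

>>> carry_out --increments '[{"rx": 0.0,"ry": 0.0,"rz": 0.0,"dx": -0.004,"dy": 0.003,"dz": 0.08,"gripper": 1.0},{"rx": 0.0,"ry": 0.0,"rz": 0.0,"dx": -0.004,"dy": 0.003,"dz": 0.17,"gripper": 1.0},{"rx": 0.0,"ry": 0.0,"rz": 0.0,"dx": -0.004,"dy": 0.003,"dz": 0.25,"gripper": 1.0},{"rx": 0.0,"ry": 0.0,"rz": 0.0,"dx": -0.004,"dy": 0.003,"dz": 0.28,"gripper": 1.0},{"rx": 0.0,"ry": 0.0,"rz": 0.0,"dx": -0.004,"dy": 0.003,"dz": 0.29,"gripper": 1.0},{"rx": 0.0,"ry": 0.0,"rz": 0.0,"dx": -0.004,"dy": 0.003,"dz": 0.29,"gripper": 1.0},{"rx": 0.0,"ry": 0.0,"rz": 0.0,"dx": -0.004,"dy": 0.003,"dz": 0.29,"gripper": 1.0}]'

```text
time: 11.5
position: [0.5562, 0.1195, 0.0725]
tcp_rot: [3.14, 0.001, 2.381]
contact_force: [0.7, -0.3, -2.0]
grip_width: 0.0233
grip_force: 98.6
```

>>> carry_out --increments '[{"rx": 0.0,"ry": 0.0,"rz": 0.0,"dx": 0.0,"dy": 0.0,"dz": 0.0025,"gripper": 1.0},{"rx": 0.0,"ry": 0.0,"rz": 0.0,"dx": 0.0,"dy": 0.0,"dz": 0.005,"gripper": 1.0},{"rx": 0.0,"ry": 0.0,"rz": 0.0,"dx": 0.0,"dy": 0.0,"dz": 0.0075,"gripper": 1.0},{"rx": 0.0,"ry": 0.0,"rz": 0.0,"dx": 0.0,"dy": 0.0,"dz": 0.0075,"gripper": 1.0}]'

```text
time: 11.83
position: [0.5553, 0.1203, 0.0687]
tcp_rot: [3.141, 0.0, 2.383]
contact_force: [0.0, -0.7, -2.3]
grip_width: 0.0227
grip_force: 98.6
```

>>> carry_out --increments '[{"rx": 0.0,"ry": 0.0,"rz": 0.0,"dx": 0.0,"dy": 0.0,"dz": 0.0025,"gripper": 1.0},{"rx": 0.0,"ry": 0.0,"rz": 0.0,"dx": 0.0,"dy": 0.0,"dz": 0.005,"gripper": 1.0},{"rx": 0.0,"ry": 0.0,"rz": 0.0,"dx": 0.0,"dy": 0.0,"dz": 0.005,"gripper": 1.0}]'

```text
time: 12.08
position: [0.5549, 0.1201, 0.066]
tcp_rot: [-3.141, -0.0, 2.383]
contact_force: [-0.0, -0.2, -1.1]
grip_width: 0.0228
grip_force: 98.6
```

>>> carry_out --increments '[{"rx": 0.0,"ry": 0.0,"rz": 0.0,"dx": 0.0,"dy": 0.0,"dz": 0.0025,"gripper": 1.0},{"rx": 0.0,"ry": 0.0,"rz": 0.0,"dx": 0.0,"dy": 0.0,"dz": 0.0025,"gripper": 1.0}]'

```text
time: 12.25
position: [0.555, 0.1201, 0.0659]
tcp_rot: [3.142, -0.001, 2.382]
contact_force: [-3.3, -0.7, 7.3]
grip_width: 0.0227
grip_force: 99.7
```

Contact with the dish floor. I back off slightly, then open, then rise.

>>> carry_out --increments '[{"rx": 0.0,"ry": 0.0,"rz": 0.0,"dx": 0.0,"dy": 0.0,"dz": -0.0015,"gripper": 1.0},{"rx": 0.0,"ry": 0.0,"rz": 0.0,"dx": 0.0,"dy": 0.0,"dz": -0.0015,"gripper": -1.0},{"rx": 0.0,"ry": 0.0,"rz": 0.0,"dx": 0.0,"dy": 0.0,"dz": -0.0015,"gripper": -1.0},{"rx": 0.0,"ry": 0.0,"rz": 0.0,"dx": 0.0,"dy": 0.0,"dz": -0.0015,"gripper": -1.0},{"rx": 0.0,"ry": 0.0,"rz": 0.0,"dx": 0.0,"dy": 0.0,"dz": -0.0015,"gripper": -1.0},{"rx": 0.0,"ry": 0.0,"rz": 0.0,"dx": 0.0,"dy": 0.0,"dz": -0.0015,"gripper": -1.0},{"rx": 0.0,"ry": 0.0,"rz": 0.0,"dx": 0.0,"dy": 0.0,"dz": -0.0015,"gripper": -1.0},{"rx": 0.0,"ry": 0.0,"rz": 0.0,"dx": 0.0,"dy": 0.0,"dz": -0.0015,"gripper": -1.0}]'

```text
time: 12.92
position: [0.555, 0.12, 0.0657]
tcp_rot: [3.142, -0.0, 2.382]
contact_force: [0.5, 0.3, -0.5]
grip_width: 0.0855
grip_force: 0.0
```

>>> carry_out --increments '[{"rx": 0.0,"ry": 0.0,"rz": 0.0,"dx": 0.0,"dy": 0.0,"dz": -0.03,"gripper": -1.0},{"rx": 0.0,"ry": 0.0,"rz": 0.0,"dx": 0.0,"dy": 0.0,"dz": -0.1,"gripper": -1.0},{"rx": 0.0,"ry": 0.0,"rz": 0.0,"dx": 0.0,"dy": 0.0,"dz": -0.2,"gripper": -1.0},{"rx": 0.0,"ry": 0.0,"rz": 0.0,"dx": 0.0,"dy": 0.0,"dz": -0.3,"gripper": -1.0},{"rx": 0.0,"ry": 0.0,"rz": 0.0,"dx": 0.0,"dy": 0.0,"dz": -0.35,"gripper": -1.0},{"rx": 0.0,"ry": 0.0,"rz": 0.0,"dx": 0.0,"dy": 0.0,"dz": -0.35,"gripper": -1.0},{"rx": 0.0,"ry": 0.0,"rz": 0.0,"dx": 0.0,"dy": 0.0,"dz": -0.35,"gripper": -1.0}]'

```text
time: 13.5
position: [0.5558, 0.1203, 0.2079]
tcp_rot: [3.138, 0.001, 2.382]
contact_force: [-1.0, 0.0, -0.5]
grip_width: 0.0855
grip_force: 0.0
```

```bash
python3 -c "
from h import *
s=imaging.snapshot('side')
cv2.imwrite('pics/end.png',s['img'][:,:,::-1])
print(ctrl.state()['grip_width'])"
```

```text
0.08525888538677064
```

View pics/end.png

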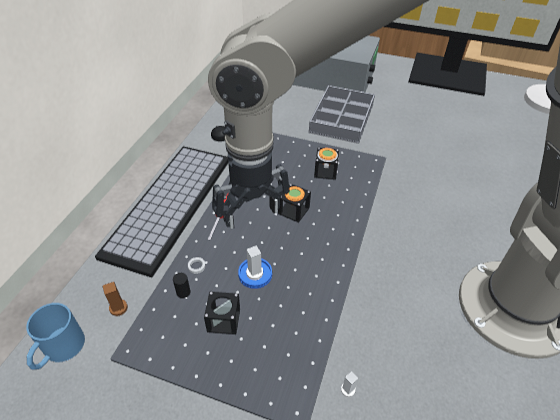

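The pusher stands upright in its dish at (255,268), the retainer is down on its ring at (327,156), the bystanders in view are where they were, and the gripper is clear.

```bash
python3 -c "
from cell import ctrl
print(ctrl.hand_in())"
```

```text
the job is handed in; nothing more can be done
None
```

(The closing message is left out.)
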